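# Unlock and raise the chocolate mould press arm

## Robot

A 6-joint arm with a two-finger parallel gripper is mounted at the origin on the work surface. World frame = base frame: x ahead of the robot, y to its left, z up, the work surface at z = 0. Lengths are in m, angles in rad, forces in N, time in s.
With the tool pointing down it reaches from about 0.35 to 0.775 m from the base axis. Payload 7.3 kg.
Tool frame: the origin (TCP) lies on the front face of the gripper's body, between the roots of the fingers; the fingertips stand 66 mm ahead of it and the grasp point (between the pads) lies 47 mm ahead of it; z points along the fingers, y is the direction in which the jaws open and shut (so a half turn about z gives the same grasp; the last joint's range is limited). The gripper opens to 92 mm and grips with 3 to 60 N. Pads are 19 mm wide; open, the fingers measure 130 mm over their backs; the gripper's body (75 mm by 190 mm) begins 47 mm behind the grasp point.
Start: joints at [-1.343, 0.342, 1.524, -0, 1.275, -0.146], TCP at [0.192, -0.489, 0.292] pointing down, gripper open.
Joint ranges: [-2.53, 2.53], [-0.77, 2.02], [0.04, 2.7], [-1, 4.14], [0.28, 2.66], [-3.11, 3.11]. Speed limits (rad/s): [2.57, 2.57, 3.14, 3.14, 3.14, 3.14].

## Interface

Orientations are given as [roll, pitch, yaw] about the fixed x, y, z axes, in that order (R = Rz(yaw) Ry(pitch) Rx(roll)).
In Python, from cell import observe, read_camera, hand_in, search_frame, tip_of gives the robot as it stands. The module is installed in compiled form; this text tells all that it offers.
- The arm moves only by the tool apply_moves, never from a script. Its argument "motion" is a list of rows, each an object with "offset": the shift along the tool's x, y, z in mm, a list of three; "rotation": the turn, a rotation vector about the tool's x, y, z in rad, a list of three. In form: [{"offset": [x, y, z], "rotation": [rx, ry, rz]}, ...]. A call has 1 to 12 rows; each row shifts and turns the pose as measured when the row begins, along the tool's axes as they then stand; what a row does not reach is not made up. A row lasts 1/12 s, in which the tool goes at most 41.7 mm and 7.16 degrees, less where a joint would pass 70% of its speed; a pose out of reach is approached as far as the arm can. A call with a gripper value outside its range is refused whole. "grip" is the closure, from 0 (fully open) to 1 (shut), set as the call begins (left out, the last holds). The fingers move at their own pace and stop on an object; "grip_force" is the grip in N (left out, the last holds). Time passes only in rows, so rows that do not move let the fingers close. It gives the time, the measured TCP pose, the force and the opening at its end, in the units of the state.
- observe(): the state, without advancing time (a new reading comes with each control period).
- read_camera(name): name is "scene" or "top"; returns a dict with "img" (384x512x3 uint8, red, green, blue), "camera_matrix" (3x3 intrinsics, pixels), "D" ([k1, k2, p1, p2, k3] as OpenCV has them; the pictures are not rectified), "R" (3x3) and "t" (3): a world point X has camera coordinates R X + t. Camera axes: x right, y down, z forward; pixel columns grow to the right and rows downward; lengths in m; the calibration is good to about 2 mm. A picture is of the moment at which its call begins. There is no depth.
- hand_in(): hands the job in, once; it reports no verdict.
Trained networks look in a picture, given as the dict that the camera call returned (one of the last four; its "shot" number tells which), for a name from the list of things; names that differ only in an ending like _2 or _b are one class to them, and where a whole thing is asked for, a point or a joint stands for the part that bears it (a point fixed in the world has none). Each returns a list of dicts, best first, with "score" (0 to 1); they miss things now and then, are a little off and sometimes report something else, mostly with a low value. They report only what shows in the picture. A call takes as long as a camera call.
- search_frame(query, picture): "location" ([x, y, z] in m, in world coordinates, good to about 4 mm: the middle of the surface that is visible of it).
- tip_of(query, picture): "location" ([x, y, z] in m, in world coordinates, good to about 4 mm: a listed point, or the origin of a listed thing).
The state is a dict: "time": time; "qpos": joint angles; "qvel": joint speeds; "joint_efforts": joint torques, N m; "tool_pos": TCP position; "tool_rot": TCP orientation; "contact_force": force on the tool from outside, world axes, zero at the start; "torque": the same for the moment, N m; "opening": finger opening in m.
Only numpy, scipy, OpenCV 4.12 (cv2) and the standard library are available. Lean on these libraries where they do the work, as an engineer would, in place of code of your own. Each camera call takes 0.05 s, during which the arm holds its last target.

## Task

Open the small mould press so that I can take the chocolate mould out: pull the snug steel lock pin straight up out of the coupler and put it into the shallow rectangular steel pan, then slide the latch knob sideways against its spring, towards where the pin was, and lift the press arm off its ball by that knob. Finish while still holding the arm up, steady, with its free end at least 6 cm higher than when it was closed; do not let go of it. Leave the mould and everything else on the table where it is.

Things in the scene. Friction and masses are not known exactly. Their poses are not given: they have to be found in the camera images.
- press: bench mould press, fixed. Origin: underside centre of its bed, 260 (x) x 130 (y) x 12 mm. Its x runs along the arm from coupler to hinge, y sideways, z up. The steel ball stud (ball 32 mm across, centre 66 mm up, flat collar 34 mm across below it) stands at x = -85 mm; the hinge at x = +100 mm, 95 mm up. Yaw varies by some 20 degrees; the coupler end is towards the robot.
- press_arm: steel press arm, about 0.5 kg with its latch. Origin: on the hinge axis, which lies along the arm's y; x points away from the coupler. Turning about +y lifts the coupler end, by at most 0.9 rad; let go, it falls shut. Shut, it is level, held by the latch jaw under the ball's collar with 2 mm of play.
- coupler (a point): centre of the coupler, a steel deck 64 (x) x 70 (y) x 22 mm at the free end of the press arm, 185 mm from the hinge; 95 mm above the table when shut.
- latch (a joint): latch slide on the coupler, in m: 0 closed, up to 0.014 as the knob is pulled along +y of the press. Its spring returns it: 4 N at 0, 9 N at 0.014. Beyond 0.008 the jaw is clear of the ball's collar and the arm can be lifted; keep it pulled at least for the first 15 mm of lift. The lock pin, in place, stops it at 2 to 3 mm.
- knob (a point): centre of the grey plastic latch knob, a disc 28 mm across, 18 mm long, axis along y of the press: pinch its flat ends along y; it may swivel there as the arm swings. Shut, it is 139 mm above the table, at x = -85, y = -12 mm of the press, 185 mm before and 44 mm above the hinge axis. Below it a stem 12 mm thick and the latch plate, top 113 mm up.
- pin_head (a point): centre of the head of the loose steel lock pin: head 16 (x) x 18 (y) x 44 mm tall, its underside 50 mm below this point. At the start it stands in a hole in the coupler, 34 mm to the +y side of the knob, head centre 138 mm above the table, turned as the press. Spring balls hold it: 5 to 12 N straight up frees it; 18 mm of lift clears the hole. Pinch it along x of the press.
- lock_pin: the whole lock pin, 60 g: the head, and below it a shank 10 mm square and 28 mm long. Origin at the centre of its underside, z along it towards the head.
- pan: shallow rectangular open steel pan, loose, 0.5 kg. Origin: centre of its underside. 170 (x) x 140 (y) x 40 mm high, walls and floor 3 mm, with a rim 10 mm wide all round. It stands to the left or right of the press, swapping places with the bowl.
- bowl: bystander: round steel bowl 150 mm across, 60 mm high, loose; origin at the centre of its underside. Leave it.
- mould: bystander: two-part clear mould 90 x 100 x 56 mm lying on the press bed under the arm; origin at the centre of its underside. Leave it.
- bar_mould: bystander: flat bar mould 180 x 105 x 22 mm on the table; origin at the centre of its underside.
- palette_knife: bystander: spatula 280 mm long with a black handle, lying on the table; origin at its middle.

How it is judged:
On the way, in this order (a step that is already met when the one before it is completed fails the run):
1. the lock pin is drawn up out of the coupler (z of pin_head in the frame of coupler above 0.065 m), for 0.05 s.
2. the lock pin lies in the pan and is released (x of pin_head in the frame of pan between -0.083 and 0.083 m and y of pin_head in the frame of pan between -0.068 and 0.068 m and z of pin_head in the frame of pan below 0.065 m and contact force between lock_pin and the fingers below 0.1 N), for 0.2 s.
3. the latch is pulled sideways while the arm is still down (value of joint latch above 0.008 m and z of coupler in the frame of press below 0.105 m), for 0.05 s.
At the end, for the whole second after the job is handed in: The robot's fingers hold the press arm (more than 1 N on it), still (under 0.1 rad/s), its coupler at least 55 mm higher than when shut, nothing propping it on the mould; the lock pin is in the pan (x of pin_head in the frame of pan between -0.083 and 0.083 m and y of pin_head in the frame of pan between -0.068 and 0.068 m and z of pin_head in the frame of pan below 0.065 m and z of coupler in the frame of press above 0.15 m and angular speed of press_arm below 0.1 rad/s and contact force between the fingers and press_arm above 1 N and contact force between press_arm and mould below 0.3 N); the arm keeps its last pose, push and grip.
It fails at once if the mould is shifted (over 20 mm) (distance of mould from where it was at the start of the episode above 0.02 m).
It fails at once if the bowl or another bystander is knocked away (over 40 mm) (distance of any of bowl, bar_mould, palette_knife from where it was at the start of the episode above 0.04 m).
It also fails if it takes over 51 s, if anything falls off the work surface, if the arm or the gripper's body presses on something with over 40 N, if the wrist force passes 120 N, or if a joint passes its speed limit or range.

## Working session

There is one attempt and no reset: what is moved stays moved. The work goes in short steps, Python scripts to look and compute and a tool call to move; the robot and the scene stay as the last step left them, time stands still between calls to the robot, and variables do not carry over. Pictures are saved under pics/ and viewed, and the job is handed in when it is done.

Besides the shell and the picture viewer there is one more tool, called after "Emit:" as name([rows], argument=value, ...), one row to a line, values as JSON. apply_moves: Moves the arm, as the interface text tells. Its arguments: {"type":"object","properties":{"motion":{"type":"array"},"grip":{"type":"number"},"grip_force":{"type":"number"}},"required":["motion"]}

```bash
mkdir -p pics; cat > h.py <<'E'
import numpy as np, cv2
from cell import *
def save(p,n): cv2.imwrite(f'pics/{n}.png',cv2.cvtColor(p['img'],cv2.COLOR_RGB2BGR))
E
python3 - <<'E'
from h import *
s=observe(); print({k:np.round(v,3) for k,v in s.items()})
for c in ('top','scene'):
    p=read_camera(c); save(p,c+'0')
    for q in ('press','knob','pin_head','coupler','press_arm','lock_pin','pan','bowl','mould'):
        print(c,q,[(np.round(d['location'],3).tolist(),round(d['score'],2)) for d in tip_of(q,p)[:2]])
E
```

```text
{'time': np.float64(0.0), 'qpos': array([-1.343,  0.343,  1.525,  0.   ,  1.276, -0.146]), 'qvel': array([ 0.001,  0.   ,  0.001,  0.001, -0.001,  0.001]), 'joint_efforts': array([-1.2000e-01, -4.2982e+01, -2.4575e+01,  3.6000e-02, -9.2000e-02,
        8.0000e-03]), 'tool_pos': array([ 0.192, -0.488,  0.292]), 'tool_rot': array([-3.14 , -0.   ,  0.374]), 'contact_force': array([0.117, 0.129, 0.831]), 'torque': array([ 0.014, -0.058, -0.026]), 'opening': np.float64(0.092)}
top press [([0.647, 0.022, -0.003], 0.66)]
top knob [([0.567, 0.012, 0.137], 0.63)]
top pin_head [([0.566, 0.044, 0.137], 0.63)]
top coupler [([0.561, 0.021, 0.095], 0.84)]
top press_arm [([0.749, 0.023, 0.096], 0.91)]
top lock_pin []
top pan [([0.42, -0.294, -0.003], 0.78)]
top bowl [([0.46, 0.304, -0.001], 0.96)]
top mould [([0.659, 0.018, 0.009], 0.75)]
scene press [([0.645, 0.02, 0.001], 0.92)]
scene knob [([0.563, 0.013, 0.14], 0.59)]
scene pin_head [([0.565, 0.045, 0.136], 0.74)]
scene coupler [([0.567, 0.026, 0.099], 0.95)]
scene press_arm [([0.749, 0.018, 0.09], 0.91)]
scene lock_pin [([0.564, 0.044, 0.087], 0.58)]
scene pan [([0.424, -0.291, 0.002], 0.73)]
scene bowl [([0.466, 0.302, 0.002], 0.78)]
scene mould [([0.66, 0.01, 0.012], 0.84), ([0.657, 0.349, 0.003], 0.39)]
```

View pics/top0.png

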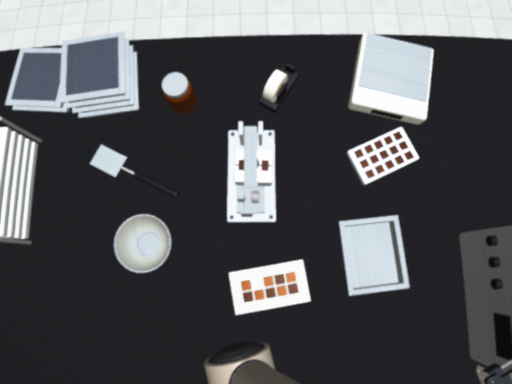

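View pics/scene0.png

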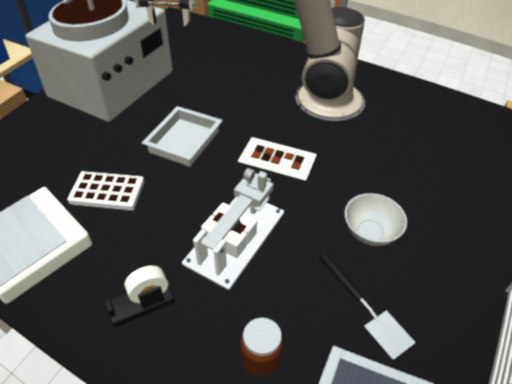

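The top view shows the press at about (251,175), with the coupler, knob and pin near (240–255,196). The pan is at (374,255) and the bowl at (142,243). Next I'll measure the yaw of the press and pan from their outlines.

```bash
python3 - <<'E'
from h import *
p=read_camera('top');q=read_camera('scene')
K,D,R,t=[np.array(p[k],float) for k in('camera_matrix','D','R','t')]
def back(uv,z):
    n=cv2.undistortPoints(np.array(uv,float).reshape(-1,1,2),K,D).reshape(-1,2)
    d=np.c_[n,np.ones(len(n))]@R; c=-R.T@t
    return c+d*((z-c[2])/d[:,2])[:,None]
g=cv2.cvtColor(p['img'],cv2.COLOR_RGB2GRAY)
m=(g>120).astype(np.uint8)
n,l,st,ce=cv2.connectedComponentsWithStats(m)
for name,pt,z in (('press',(233,210),.012),('pan',(344,250),.04)):
    i=l[pt[1],pt[0]]; c=cv2.findContours((l==i).astype(np.uint8),0,1)[0][0].reshape(-1,2)
    w=back(c,z)[:,:2].astype(np.float32)
    print(name,st[i],cv2.minAreaRect(w))
def big(pic,x0,y0,w,h,n):
    cv2.imwrite(f'pics/{n}.png',cv2.resize(cv2.cvtColor(pic['img'],4)[y0:y0+h,x0:x0+w],None,fx=6,fy=6,interpolation=2))
big(p,205,120,90,98,'ztop');big(q,175,160,120,98,'zscene')
for pic in(p,q):
  for o in('knob','pin_head','coupler','pan','press_arm','press'):
    print(o,[np.round(d['location'],4).tolist() for d in tip_of(o,pic)[:1]])
E
```

```text
press [ 227  121   49  101 4437] ((0.660358190536499, 0.021555867046117783), (0.13221707940101624, 0.2856296896934509), 88.61651611328125)
pan [ 339  215   71   81 4327] ((0.419960081577301, -0.2918330132961273), (0.19165942072868347, 0.16207502782344818), 4.30580997467041)
knob [[0.565, 0.0131, 0.1395]]
pin_head [[0.5603, 0.0434, 0.1353]]
coupler [[0.5631, 0.021, 0.0964]]
pan [[0.4189, -0.2945, -0.0011]]
press_arm [[0.751, 0.0172, 0.0938]]
press [[0.6491, 0.0231, -0.0015]]
knob [[0.561, 0.0125, 0.1405]]
pin_head [[0.5632, 0.0409, 0.1366]]
coupler [[0.5694, 0.0237, 0.0944]]
pan [[0.4247, -0.2899, -0.0025]]
press_arm [[0.7494, 0.0176, 0.0908]]
press [[0.6437, 0.024, 0.001]]
```

View pics/ztop.png

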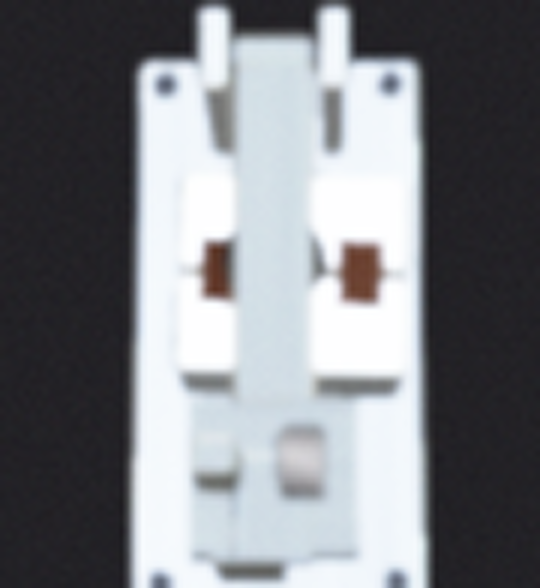

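View pics/zscene.png

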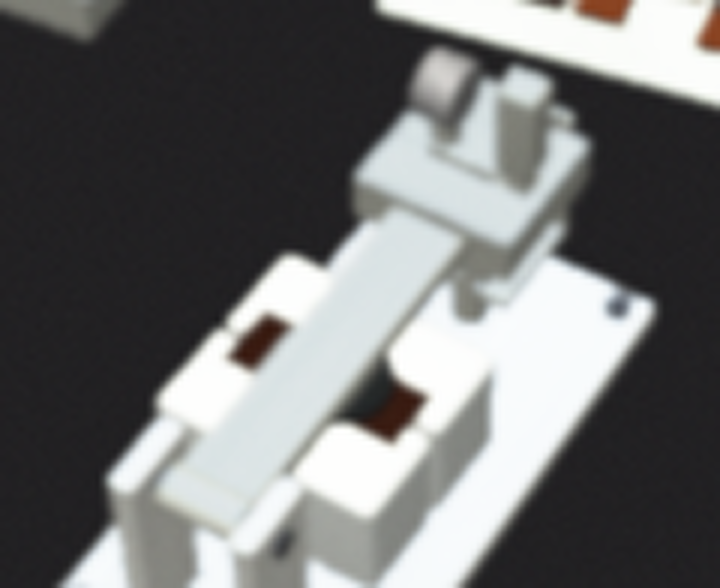

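```bash
cat >> h.py <<'E'
from scipy.spatial.transform import Rotation as Ro
def plan(pos,yaw,n,s=None,show=True):
    """n rows from current to pos/yaw (tool straight down)"""
    s=s or observe(); P=np.array(s['tool_pos']); A=Ro.from_euler('xyz',s['tool_rot']); B=Ro.from_euler('xyz',[np.pi,0,yaw])
    rv=(A.inv()*B).as_rotvec()/n; st=(np.array(pos)-P)/n
    out=[]
    for i in range(n):
        C=A*Ro.from_rotvec(rv*i)
        out.append({'offset':np.round(C.inv().apply(st)*1000,1).tolist(),'rotation':np.round(rv,3).tolist()})
    print('step mm',np.linalg.norm(st)*1000,'deg',np.degrees(np.linalg.norm(rv)))
    for o in out: print(o)
    return out
E
python3 -c "
from h import *
plan([.43,-.14,.292],1.549,12)"
```

```text
step mm 35.19798633196822 deg 5.611290213922622
{'offset': [29.1, -19.8, 0.0], 'rotation': [0.0, 0.0, -0.098]}
{'offset': [30.9, -16.9, 0.0], 'rotation': [0.0, 0.0, -0.098]}
{'offset': [32.4, -13.8, 0.0], 'rotation': [0.0, 0.0, -0.098]}
{'offset': [33.6, -10.5, 0.0], 'rotation': [0.0, 0.0, -0.098]}
{'offset': [34.5, -7.2, 0.0], 'rotation': [0.0, 0.0, -0.098]}
{'offset': [35.0, -3.8, 0.0], 'rotation': [0.0, 0.0, -0.098]}
{'offset': [35.2, -0.4, 0.0], 'rotation': [0.0, 0.0, -0.098]}
{'offset': [35.1, 3.1, 0.0], 'rotation': [0.0, 0.0, -0.098]}
{'offset': [34.6, 6.5, 0.0], 'rotation': [0.0, 0.0, -0.098]}
{'offset': [33.8, 9.9, 0.0], 'rotation': [0.0, 0.0, -0.098]}
{'offset': [32.7, 13.1, 0.0], 'rotation': [0.0, 0.0, -0.098]}
{'offset': [31.2, 16.2, 0.0], 'rotation': [0.0, 0.0, -0.098]}
```

Emit:
apply_moves([
  {"offset":[29,-20,0],"rotation":[0,0,-0.1]},
  {"offset":[31,-17,0],"rotation":[0,0,-0.1]},
  {"offset":[32,-14,0],"rotation":[0,0,-0.1]},
  {"offset":[34,-10,0],"rotation":[0,0,-0.1]},
  {"offset":[34,-7,0],"rotation":[0,0,-0.1]},
  {"offset":[35,-4,0],"rotation":[0,0,-0.1]},
  {"offset":[35,0,0],"rotation":[0,0,-0.1]},
  {"offset":[35,3,0],"rotation":[0,0,-0.1]},
  {"offset":[35,7,0],"rotation":[0,0,-0.1]},
  {"offset":[34,10,0],"rotation":[0,0,-0.1]},
  {"offset":[33,13,0],"rotation":[0,0,-0.1]},
  {"offset":[31,16,0],"rotation":[0,0,-0.1]},
], grip=0, grip_force=40)

```text
time: 2.7
tool_pos: [0.4265, -0.1263, 0.2912]
tool_rot: [3.135, 0.013, 1.616]
contact_force: [0.9, -0.8, 0.1]
opening: 0.092
```

```bash
python3 -c "
from h import *
plan([.564,.0445,.27],1.549,8)"
```

```text
step mm 27.536026622263282 deg 0.48813601764386255
{'offset': [20.6, 18.1, 2.5], 'rotation': [0.001, 0.002, 0.008]}
{'offset': [20.7, 17.9, 2.5], 'rotation': [0.001, 0.002, 0.008]}
{'offset': [20.9, 17.8, 2.5], 'rotation': [0.001, 0.002, 0.008]}
{'offset': [21.0, 17.6, 2.6], 'rotation': [0.001, 0.002, 0.008]}
{'offset': [21.2, 17.4, 2.6], 'rotation': [0.001, 0.002, 0.008]}
{'offset': [21.3, 17.2, 2.6], 'rotation': [0.001, 0.002, 0.008]}
{'offset': [21.4, 17.1, 2.6], 'rotation': [0.001, 0.002, 0.008]}
{'offset': [21.6, 16.9, 2.6], 'rotation': [0.001, 0.002, 0.008]}
```

Emit:
apply_moves([
  {"offset":[21,18,2],"rotation":[0,0,0.008]},
  {"offset":[21,18,2],"rotation":[0,0,0.008]},
  {"offset":[21,18,2],"rotation":[0,0,0.008]},
  {"offset":[21,18,2],"rotation":[0,0,0.008]},
  {"offset":[21,17,2],"rotation":[0,0,0.008]},
  {"offset":[21,17,2],"rotation":[0,0,0.008]},
  {"offset":[21,17,2],"rotation":[0,0,0.008]},
  {"offset":[21,17,2],"rotation":[0,0,0.008]},
  {"offset":[0,0,0],"rotation":[0,0,0]},
  {"offset":[0,0,0],"rotation":[0,0,0]},
])

```text
time: 3.53
tool_pos: [0.573, 0.0611, 0.2743]
tool_rot: [3.124, 0.014, 1.564]
contact_force: [-0.4, -1.1, -0.5]
opening: 0.0919
```

```bash
python3 -c "
from h import *
p=read_camera('scene')
print(tip_of('pin_head',p)[:1],tip_of('knob',p)[:1])
cv2.imwrite('pics/a1.png',cv2.resize(cv2.cvtColor(p['img'],4)[60:260,150:350],None,fx=3,fy=3))
plan([.564,.0445,.19],1.549,3)"
```

```text
[{'location': [0.5646, 0.0429, 0.1373], 'score': 0.69}] [{'location': [0.5613, 0.0117, 0.1406], 'score': 0.62}]
step mm 28.819308883610052 deg 0.48721074285628585
{'offset': [-4.7, -3.2, 28.3], 'rotation': [0.006, 0.005, 0.004]}
{'offset': [-4.9, -3.0, 28.2], 'rotation': [0.006, 0.005, 0.004]}
{'offset': [-5.0, -2.8, 28.2], 'rotation': [0.006, 0.005, 0.004]}
```

View pics/a1.png

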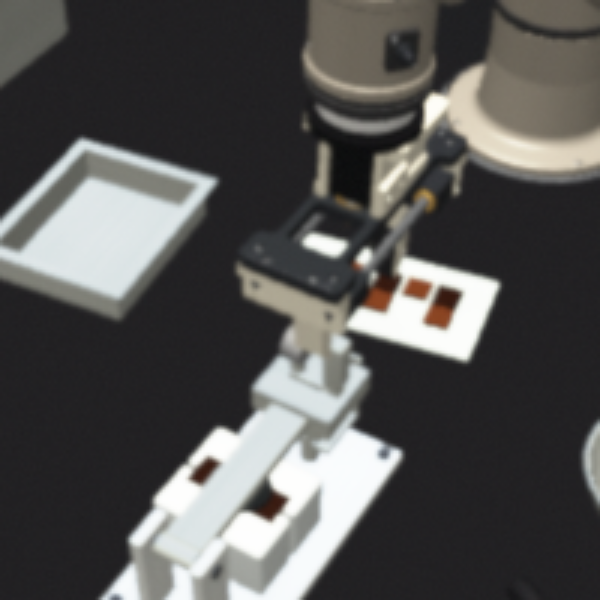

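Gripper is above the coupler, about 1.5 cm past the pin in y. I'll correct that, then descend.

Emit:
apply_moves([
  {"offset":[-12,-8,0],"rotation":[0.012,0.01,0.01]},
  {"offset":[-3,-1,12],"rotation":[0,0,0]},
  {"offset":[0,0,12],"rotation":[0,0,0]},
  {"offset":[0,0,0],"rotation":[0,0,0]},
  {"offset":[0,0,0],"rotation":[0,0,0]},
])

```text
time: 4.1
tool_pos: [0.561, 0.0392, 0.2528]
tool_rot: [3.133, 0.004, 1.545]
contact_force: [-0.1, -0.2, 0.7]
opening: 0.0921
```

```bash
python3 -c "
from h import *
plan([.564,.0445,.19],1.549,3)"
```

```text
step mm 21.01722291648197 deg 0.19351062265006388
{'offset': [1.9, 0.8, 20.9], 'rotation': [0.003, 0.001, -0.001]}
{'offset': [1.9, 0.8, 20.9], 'rotation': [0.003, 0.001, -0.001]}
{'offset': [1.8, 0.9, 20.9], 'rotation': [0.003, 0.001, -0.001]}
```

Emit:
apply_moves([
  {"offset":[2,1,18],"rotation":[0.005,0,0]},
  {"offset":[2,1,18],"rotation":[0,0,0]},
  {"offset":[1,1,14],"rotation":[0,0,0]},
  {"offset":[0,0,5],"rotation":[0,0,0]},
  {"offset":[0,0,0],"rotation":[0,0,0]},
  {"offset":[0,0,0],"rotation":[0,0,0]},
])

```text
time: 4.6
tool_pos: [0.5657, 0.0409, 0.202]
tool_rot: [3.13, 0.005, 1.541]
contact_force: [0.2, 0.0, 0.5]
opening: 0.0917
```

```bash
python3 -c "
from h import *
p=read_camera('scene')
cv2.imwrite('pics/a2.png',cv2.resize(cv2.cvtColor(p['img'],4)[100:240,180:320],None,fx=4,fy=4))
plan([.564,.0445,.19],1.549,1)"
```

```text
step mm 12.956171087535385 deg 0.8866375333368381
{'offset': [3.6, -2.1, 12.3], 'rotation': [0.012, 0.005, -0.007]}
```

View pics/a2.png

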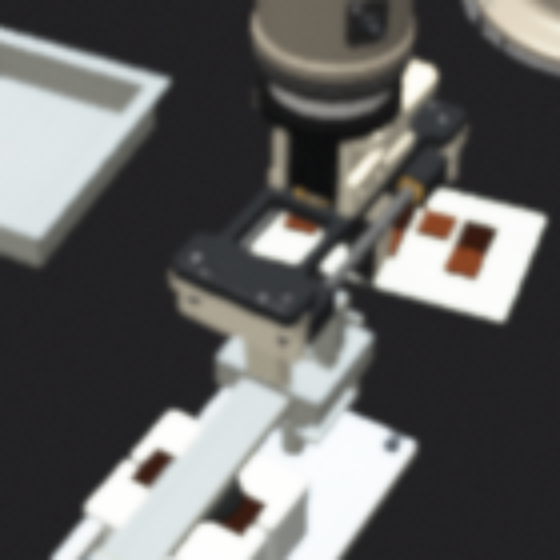

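Emit:
apply_moves([
  {"offset":[3,-2,6],"rotation":[0.01,0.005,-0.007]},
  {"offset":[0,0,6],"rotation":[0,0,0]},
  {"offset":[0,0,0],"rotation":[0,0,0]},
  {"offset":[0,0,0],"rotation":[0,0,0]},
])

```text
time: 4.98
tool_pos: [0.5648, 0.0441, 0.192]
tool_rot: [3.135, -0.0, 1.549]
contact_force: [0.0, -0.5, 0.1]
opening: 0.0916
```

```bash
python3 -c "
from h import *
plan([.564,.0445,.19],1.549,1)"
```

```text
step mm 2.2050491037589484 deg 0.35329647855437607
{'offset': [0.4, -0.9, 2.0], 'rotation': [0.006, -0.0, 0.0]}
```

Emit:
apply_moves([
  {"offset":[0,0,1],"rotation":[0,0,0]},
  {"offset":[0,0,0],"rotation":[0,0,0]},
  {"offset":[0,0,0],"rotation":[0,0,0]},
  {"offset":[0,0,0],"rotation":[0,0,0]},
  {"offset":[0,0,0],"rotation":[0,0,0]},
  {"offset":[0,0,0],"rotation":[0,0,0]},
  {"offset":[0,0,0],"rotation":[0,0,0]},
  {"offset":[0,0,0],"rotation":[0,0,0]},
], grip=1, grip_force=30)

```text
time: 5.65
tool_pos: [0.5652, 0.0441, 0.1915]
tool_rot: [3.134, -0.0, 1.549]
contact_force: [0.1, -0.3, -0.4]
opening: 0.0429
```

Emit:
apply_moves([
  {"offset":[0,0,0],"rotation":[0,0,0]},
  {"offset":[0,0,0],"rotation":[0,0,0]},
  {"offset":[0,0,0],"rotation":[0,0,0]},
  {"offset":[0,0,0],"rotation":[0,0,0]},
  {"offset":[0,0,0],"rotation":[0,0,0]},
  {"offset":[0,0,0],"rotation":[0,0,0]},
])

```text
time: 6.15
tool_pos: [0.5638, 0.0442, 0.1912]
tool_rot: [3.138, -0.0, 1.549]
contact_force: [-1.1, -0.6, 2.7]
opening: 0.0157
```

Emit:
apply_moves([
  {"offset":[0,0,-5],"rotation":[0,0,0]},
  {"offset":[0,0,-7],"rotation":[0,0,0]},
  {"offset":[0,0,-8],"rotation":[0,0,0]},
  {"offset":[0,0,-8],"rotation":[0,0,0]},
])

```text
time: 6.48
tool_pos: [0.5633, 0.0442, 0.2189]
tool_rot: [-3.142, -0.0, 1.549]
contact_force: [0.3, -0.6, -0.8]
opening: 0.0157
```

Pin gripped (opening 15.7 mm) and out by 28 mm. I'll raise it further before moving over to the pan.

Emit:
apply_moves([
  {"offset":[0,0,-18],"rotation":[0,0,0]},
  {"offset":[0,0,-20],"rotation":[0,0,0]},
  {"offset":[0,0,-20],"rotation":[0,0,0]},
  {"offset":[0,0,-10],"rotation":[0,0,0]},
  {"offset":[0,0,0],"rotation":[0,0,0]},
])

```text
time: 6.9
tool_pos: [0.5647, 0.0441, 0.2974]
tool_rot: [3.132, -0.0, 1.549]
contact_force: [0.2, -0.7, -1.3]
opening: 0.0159
```

```bash
python3 -c "
from h import *
p=read_camera('scene');q=read_camera('top')
for z in (p,q): print(tip_of('pin_head',z)[:1],tip_of('pan',z)[:1])
cv2.imwrite('pics/a3.png',cv2.resize(cv2.cvtColor(p['img'],4)[60:260,150:350],None,fx=3,fy=3))
plan([.421,-.292,.285],1.646,12)"
```

```text
[{'location': [0.567, 0.0466, 0.243], 'score': 0.42}] [{'location': [0.4222, -0.2916, -0.0004], 'score': 0.68}]
[] [{'location': [0.4209, -0.2922, -0.0023], 'score': 0.76}]
step mm 30.426590081649515 deg 0.46185597859434985
{'offset': [-28.3, -11.3, 0.6], 'rotation': [0.0, -0.0, -0.008]}
{'offset': [-28.2, -11.5, 0.6], 'rotation': [0.0, -0.0, -0.008]}
{'offset': [-28.1, -11.7, 0.6], 'rotation': [0.0, -0.0, -0.008]}
{'offset': [-28.0, -11.9, 0.6], 'rotation': [0.0, -0.0, -0.008]}
{'offset': [-27.9, -12.2, 0.6], 'rotation': [0.0, -0.0, -0.008]}
{'offset': [-27.8, -12.4, 0.6], 'rotation': [0.0, -0.0, -0.008]}
{'offset': [-27.7, -12.6, 0.6], 'rotation': [0.0, -0.0, -0.008]}
{'offset': [-27.6, -12.8, 0.6], 'rotation': [0.0, -0.0, -0.008]}
{'offset': [-27.5, -13.0, 0.6], 'rotation': [0.0, -0.0, -0.008]}
{'offset': [-27.4, -13.3, 0.6], 'rotation': [0.0, -0.0, -0.008]}
{'offset': [-27.3, -13.5, 0.6], 'rotation': [0.0, -0.0, -0.008]}
{'offset': [-27.2, -13.7, 0.6], 'rotation': [0.0, -0.0, -0.008]}
```

View pics/a3.png

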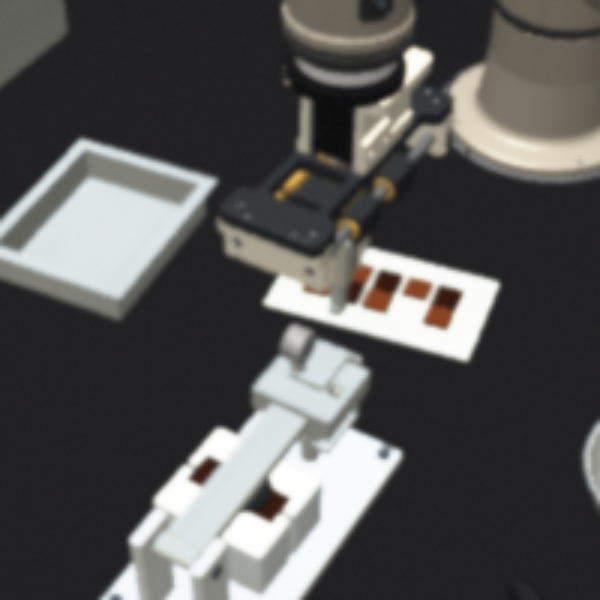

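The pin is in the gripper at (343,275) in this crop, and the hole in the coupler is empty. Pan is undisturbed.

Emit:
apply_moves([
  {"offset":[-28,-11,0],"rotation":[0,0,-0.008]},
  {"offset":[-28,-11,0],"rotation":[0,0,-0.008]},
  {"offset":[-28,-12,0],"rotation":[0,0,-0.008]},
  {"offset":[-28,-12,0],"rotation":[0,0,-0.008]},
  {"offset":[-28,-12,0],"rotation":[0,0,-0.008]},
  {"offset":[-28,-12,0],"rotation":[0,0,-0.008]},
  {"offset":[-28,-13,0],"rotation":[0,0,-0.008]},
  {"offset":[-28,-13,0],"rotation":[0,0,-0.008]},
  {"offset":[-27,-13,0],"rotation":[0,0,-0.008]},
  {"offset":[-27,-13,0],"rotation":[0,0,-0.008]},
  {"offset":[-10,-6,0],"rotation":[0,0,0]},
  {"offset":[0,0,0],"rotation":[0,0,0]},
])

```text
time: 8.2
tool_pos: [0.4326, -0.2566, 0.2812]
tool_rot: [-3.127, -0.009, 1.639]
contact_force: [0.1, 0.1, -1.2]
opening: 0.0159
```

```bash
python3 -c "
from h import *
plan([.421,-.292,.15],1.646,6)"
```

```text
step mm 22.736011062387618 deg 0.1820564886469255
{'offset': [-6.0, -2.0, 21.8], 'rotation': [-0.002, -0.002, -0.001]}
{'offset': [-5.9, -2.1, 21.9], 'rotation': [-0.002, -0.002, -0.001]}
{'offset': [-5.9, -2.1, 21.9], 'rotation': [-0.002, -0.002, -0.001]}
{'offset': [-5.9, -2.2, 21.9], 'rotation': [-0.002, -0.002, -0.001]}
{'offset': [-5.8, -2.3, 21.9], 'rotation': [-0.002, -0.002, -0.001]}
{'offset': [-5.8, -2.3, 21.9], 'rotation': [-0.002, -0.002, -0.001]}
```

Emit:
apply_moves([
  {"offset":[-12,-4,14],"rotation":[-0.01,-0.008,0]},
  {"offset":[-12,-4,20],"rotation":[0,0,0]},
  {"offset":[-9,-4,22],"rotation":[0,0,0]},
  {"offset":[-2,0,22],"rotation":[0,0,0]},
  {"offset":[0,0,22],"rotation":[0,0,0]},
  {"offset":[0,0,22],"rotation":[0,0,0]},
  {"offset":[0,0,10],"rotation":[0,0,0]},
  {"offset":[0,0,0],"rotation":[0,0,0]},
  {"offset":[0,0,0],"rotation":[0,0,0]},
])

```text
time: 8.95
tool_pos: [0.4226, -0.2893, 0.14]
tool_rot: [-3.135, -0.007, 1.637]
contact_force: [-0.4, -1.6, -0.7]
opening: 0.016
```

```bash
python3 -c "
from h import *
p=read_camera('scene')
cv2.imwrite('pics/a4.png',cv2.resize(cv2.cvtColor(p['img'],4)[60:200,110:270],None,fx=4,fy=4))
plan([.421,-.292,.108],1.646,3)"
```

```text
step mm 10.780286896665332 deg 0.24993632522481912
{'offset': [-1.0, -0.5, 10.7], 'rotation': [-0.002, -0.002, -0.003]}
{'offset': [-0.9, -0.6, 10.7], 'rotation': [-0.002, -0.002, -0.003]}
{'offset': [-0.9, -0.6, 10.7], 'rotation': [-0.002, -0.002, -0.003]}
```

View pics/a4.png

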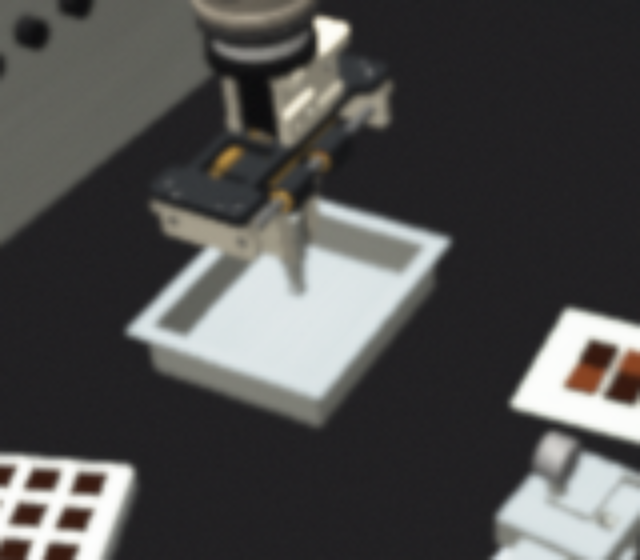

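The pin hangs over the middle of the pan, around (295,280). Next is lowering.

Emit:
apply_moves([
  {"offset":[-1,-1,10],"rotation":[0,0,0]},
  {"offset":[-1,-1,10],"rotation":[0,0,0]},
  {"offset":[0,0,6],"rotation":[0,0,0]},
  {"offset":[0,0,3],"rotation":[0,0,0]},
  {"offset":[0,0,2],"rotation":[0,0,0]},
  {"offset":[0,0,0],"rotation":[0,0,0]},
])

```text
time: 9.5
tool_pos: [0.422, -0.2918, 0.1087]
tool_rot: [-3.139, -0.003, 1.638]
contact_force: [-0.3, -0.5, -1.4]
opening: 0.016
```

Emit:
apply_moves([
  {"offset":[0,0,2],"rotation":[0,0,0]},
  {"offset":[0,0,0],"rotation":[0,0,0]},
])

```text
time: 9.67
tool_pos: [0.4221, -0.292, 0.1068]
tool_rot: [-3.139, -0.003, 1.638]
contact_force: [-0.8, -0.4, -1.7]
opening: 0.0161
```

Within about 1 mm of the floor, so I'll release with a partial opening.

Emit:
apply_moves([
  {"offset":[0,0,0],"rotation":[0,0,0]},
  {"offset":[0,0,0],"rotation":[0,0,0]},
  {"offset":[0,0,0],"rotation":[0,0,0]},
  {"offset":[0,0,0],"rotation":[0,0,0]},
  {"offset":[0,0,0],"rotation":[0,0,0]},
  {"offset":[0,0,0],"rotation":[0,0,0]},
], grip=0.5)

```text
time: 10.17
tool_pos: [0.4228, -0.2926, 0.1081]
tool_rot: [-3.141, -0.001, 1.638]
contact_force: [0.4, -0.2, 0.4]
opening: 0.0456
```

Emit:
apply_moves([
  {"offset":[0,0,-10],"rotation":[0,0,0]},
  {"offset":[0,0,-25],"rotation":[0,0,0]},
  {"offset":[0,0,-35],"rotation":[0,0,0]},
  {"offset":[0,0,-35],"rotation":[0,0,0]},
  {"offset":[0,0,-30],"rotation":[0,0,0]},
  {"offset":[0,0,-15],"rotation":[0,0,0]},
])

```text
time: 10.67
tool_pos: [0.4211, -0.2911, 0.2635]
tool_rot: [-3.134, -0.008, 1.638]
contact_force: [0.4, -1.1, -0.5]
opening: 0.046
```

```bash
python3 -c "
from h import *
p=read_camera('scene')
cv2.imwrite('pics/a5.png',cv2.resize(cv2.cvtColor(p['img'],4)[60:260,110:310],None,fx=3,fy=3))
for o in ('pin_head','pan','knob'): print(o,tip_of(o,p)[:1])
"
```

```text
pin_head []
pan [{'location': [0.424, -0.2906, 0.0], 'score': 0.75}]
knob [{'location': [0.5608, 0.012, 0.1363], 'score': 0.71}]
```

View pics/a5.png

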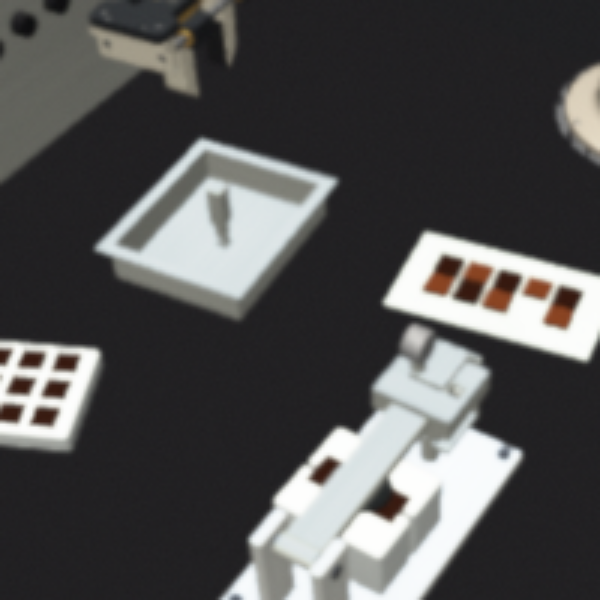

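Pin rests inside the pan (crop ~(220,215)); the knob is unmoved at (417,345). Moving to the knob now, rotating the jaws to press y.

```bash
python3 -c "
from h import *
print(observe()['qpos'])
plan([.563,.012,.27],3.12,12)"
```

```text
[-7.54790236e-01  3.53137564e-01  1.60403704e+00  1.10311151e-04
  1.20052470e+00 -8.22055440e-01]
step mm 27.879151715250263 deg 7.076268003363516
{'offset': [24.4, 13.6, -0.8], 'rotation': [-0.0, -0.001, -0.123]}
{'offset': [22.5, 16.4, -0.8], 'rotation': [-0.0, -0.001, -0.123]}
{'offset': [20.3, 19.1, -0.8], 'rotation': [-0.0, -0.001, -0.123]}
{'offset': [17.8, 21.4, -0.9], 'rotation': [-0.0, -0.001, -0.123]}
{'offset': [15.0, 23.5, -0.9], 'rotation': [-0.0, -0.001, -0.123]}
{'offset': [12.0, 25.1, -0.9], 'rotation': [-0.0, -0.001, -0.123]}
{'offset': [8.8, 26.4, -0.9], 'rotation': [-0.0, -0.001, -0.123]}
{'offset': [5.5, 27.3, -0.9], 'rotation': [-0.0, -0.001, -0.123]}
{'offset': [2.1, 27.8, -0.9], 'rotation': [-0.0, -0.001, -0.123]}
{'offset': [-1.4, 27.8, -0.9], 'rotation': [-0.0, -0.001, -0.123]}
{'offset': [-4.8, 27.5, -0.9], 'rotation': [-0.0, -0.001, -0.123]}
{'offset': [-8.1, 26.7, -0.9], 'rotation': [-0.0, -0.001, -0.123]}
```

Emit:
apply_moves([
  {"offset":[24,14,-1],"rotation":[0,0,-0.12]},
  {"offset":[22,16,-1],"rotation":[0,0,-0.12]},
  {"offset":[20,19,-1],"rotation":[0,0,-0.12]},
  {"offset":[18,21,-1],"rotation":[0,0,-0.12]},
  {"offset":[15,23,-1],"rotation":[0,0,-0.12]},
  {"offset":[12,25,-1],"rotation":[0,0,-0.12]},
  {"offset":[9,26,-1],"rotation":[0,0,-0.12]},
  {"offset":[5,27,-1],"rotation":[0,0,-0.12]},
  {"offset":[2,27,-1],"rotation":[0,0,-0.12]},
  {"offset":[-1,26,-1],"rotation":[0,0,-0.12]},
  {"offset":[-3,18,-1],"rotation":[0,0,-0.12]},
  {"offset":[0,0,0],"rotation":[0,0,-0.08]},
], grip=0.3)

```text
time: 11.87
tool_pos: [0.5403, -0.012, 0.2515]
tool_rot: [3.118, -0.051, 3.093]
contact_force: [-0.2, -0.4, -0.3]
opening: 0.0642
```

```bash
python3 -c "
from h import *
plan([.563,.012,.27],3.12,2)"
```

```text
step mm 18.93409951934289 deg 1.7970345502471603
{'offset': [-10.3, 12.8, -9.5], 'rotation': [0.012, -0.025, -0.014]}
{'offset': [-10.7, 12.5, -9.4], 'rotation': [0.012, -0.025, -0.014]}
```

Emit:
apply_moves([
  {"offset":[-10,11,0],"rotation":[0.012,-0.025,-0.014]},
  {"offset":[-10,11,0],"rotation":[0.012,-0.025,-0.014]},
  {"offset":[0,0,0],"rotation":[0,0,0]},
  {"offset":[0,0,0],"rotation":[0,0,0]},
])

```text
time: 12.2
tool_pos: [0.559, 0.0122, 0.2433]
tool_rot: [3.14, -0.014, 3.13]
contact_force: [0.2, -0.9, -0.1]
opening: 0.0642
```

```bash
python3 -c "
from h import *
plan([.563,.012,.21],3.12,2)
p=read_camera('scene');print(tip_of('knob',p)[:1])
q=read_camera('top')
for o in ('pin_head','lock_pin'): print(o,tip_of(o,q)[:1])
cv2.imwrite('pics/a6.png',cv2.resize(cv2.cvtColor(p['img'],4)[90:230,180:320],None,fx=4,fy=4))"
```

```text
step mm 16.771923985340624 deg 0.5026270559725651
{'offset': [-2.3, -0.1, 16.6], 'rotation': [0.001, -0.007, 0.005]}
{'offset': [-2.1, -0.1, 16.6], 'rotation': [0.001, -0.007, 0.005]}
[{'location': [0.5621, 0.012, 0.1389], 'score': 0.66}]
pin_head [{'location': [0.4219, -0.2921, 0.048], 'score': 0.61}]
lock_pin [{'location': [0.4168, -0.2878, 0.0014], 'score': 0.43}]
```

View pics/a6.png

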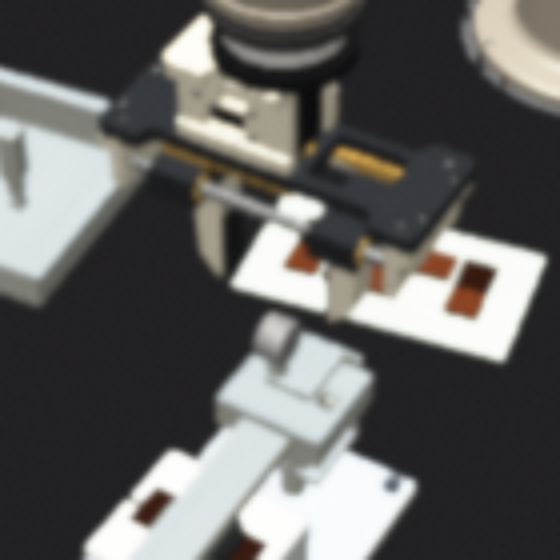

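Jaws straddle the knob from above (knob at (275,338)), and the pin stands in the pan.

Emit:
apply_moves([
  {"offset":[-2,0,14],"rotation":[0,-0.012,0.008]},
  {"offset":[-1,0,16],"rotation":[0,0,0]},
  {"offset":[0,0,14],"rotation":[0,0,0]},
  {"offset":[0,0,6],"rotation":[0,0,0]},
  {"offset":[0,0,0],"rotation":[0,0,0]},
  {"offset":[0,0,0],"rotation":[0,0,0]},
])

```text
time: 12.95
tool_pos: [0.5627, 0.0077, 0.1954]
tool_rot: [3.141, 0.005, 3.114]
contact_force: [0.4, 0.3, 0.1]
opening: 0.0642
```

```bash
python3 -c "
from h import *
plan([.563,.012,.188],3.12,1)"
```

```text
step mm 8.596451421047577 deg 0.45240665974112587
{'offset': [-0.1, 4.3, 7.4], 'rotation': [0.001, 0.005, -0.006]}
```

Emit:
apply_moves([
  {"offset":[0,4,6],"rotation":[0,0.005,-0.006]},
  {"offset":[0,0,1],"rotation":[0,0,0]},
  {"offset":[0,0,0],"rotation":[0,0,0]},
  {"offset":[0,0,0],"rotation":[0,0,0]},
])

```text
time: 13.28
tool_pos: [0.5638, 0.0116, 0.1901]
tool_rot: [3.141, 0.003, 3.12]
contact_force: [-0.2, -0.3, -0.4]
opening: 0.0644
```

Emit:
apply_moves([
  {"offset":[0,0,0],"rotation":[0,0,0]},
  {"offset":[0,0,0],"rotation":[0,0,0]},
  {"offset":[0,0,0],"rotation":[0,0,0]},
  {"offset":[0,0,0],"rotation":[0,0,0]},
  {"offset":[0,0,0],"rotation":[0,0,0]},
  {"offset":[0,0,0],"rotation":[0,0,0]},
  {"offset":[0,0,0],"rotation":[0,0,0]},
  {"offset":[0,0,0],"rotation":[0,0,0]},
  {"offset":[0,0,0],"rotation":[0,0,0]},
  {"offset":[0,0,0],"rotation":[0,0,0]},
], grip=1, grip_force=40)

```text
time: 14.12
tool_pos: [0.5642, 0.0112, 0.1914]
tool_rot: [-3.141, 0.005, 3.12]
contact_force: [0.1, -0.7, 0.0]
opening: 0.0179
```

Emit:
apply_moves([
  {"offset":[0,4,0],"rotation":[0,0,0]},
  {"offset":[0,4,0],"rotation":[0,0,0]},
  {"offset":[0,4,0],"rotation":[0,0,0]},
  {"offset":[0,0,0],"rotation":[0,0,0]},
])

```text
time: 14.45
tool_pos: [0.5644, 0.0201, 0.1914]
tool_rot: [-3.134, 0.005, 3.12]
contact_force: [-0.2, -6.8, -0.2]
opening: 0.0175
```

Emit:
apply_moves([
  {"offset":[0,4,0],"rotation":[0,0,0]},
  {"offset":[0,3,0],"rotation":[0,0,0]},
  {"offset":[0,1,0],"rotation":[0,0,0]},
])

```text
time: 14.7
tool_pos: [0.5646, 0.0248, 0.1915]
tool_rot: [-3.127, 0.004, 3.12]
contact_force: [-1.3, -9.6, 0.0]
opening: 0.0181
```

Emit:
apply_moves([
  {"offset":[-1,1,-4],"rotation":[0,0,0]},
  {"offset":[-2,1,-6],"rotation":[0,0,0]},
  {"offset":[-2,1,-6],"rotation":[0,0,0]},
])

```text
time: 14.95
tool_pos: [0.5682, 0.0244, 0.2044]
tool_rot: [-3.121, -0.003, 3.119]
contact_force: [1.3, -8.9, -6.7]
opening: 0.018
```

```bash
python3 -c "
from h import *
p=read_camera('scene')
cv2.imwrite('pics/a7.png',cv2.resize(cv2.cvtColor(p['img'],4)[100:270,160:330],None,fx=4,fy=4))"
```

```text
(no output)
```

View pics/a7.png

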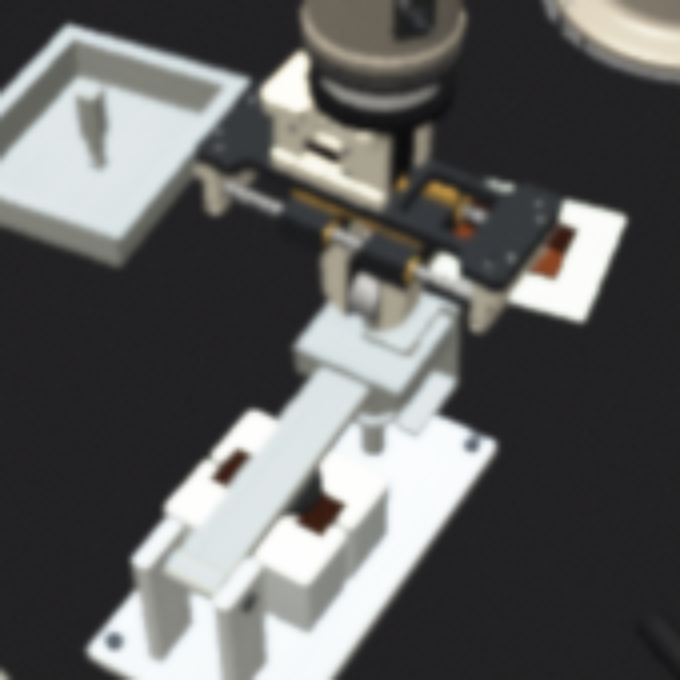

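The latch is drawn over (jaw out at (430,400)) and the arm is starting to rise. Continuing along the arc.

Emit:
apply_moves([
  {"offset":[-2,1,-7],"rotation":[0.01,0,0]},
  {"offset":[-3,1,-8],"rotation":[0,0,0]},
  {"offset":[-3,1,-8],"rotation":[0,0,0]},
  {"offset":[-4,1,-8],"rotation":[0,0,0]},
])

```text
time: 15.33
tool_pos: [0.5792, 0.0242, 0.2312]
tool_rot: [-3.102, -0.013, 3.116]
contact_force: [-0.7, -8.2, -5.8]
opening: 0.0179
```

```bash
python3 -c "
from h import *
p=read_camera('scene');print(tip_of('coupler',p)[:1],tip_of('knob',p)[:1])
cv2.imwrite('pics/a8.png',cv2.resize(cv2.cvtColor(p['img'],4)[100:270,160:330],None,fx=4,fy=4))"
```

```text
[{'location': [0.5719, 0.021, 0.1383], 'score': 0.57}] [{'location': [0.4627, 0.3041, 0.0049], 'score': 0.72}]
```

View pics/a8.png

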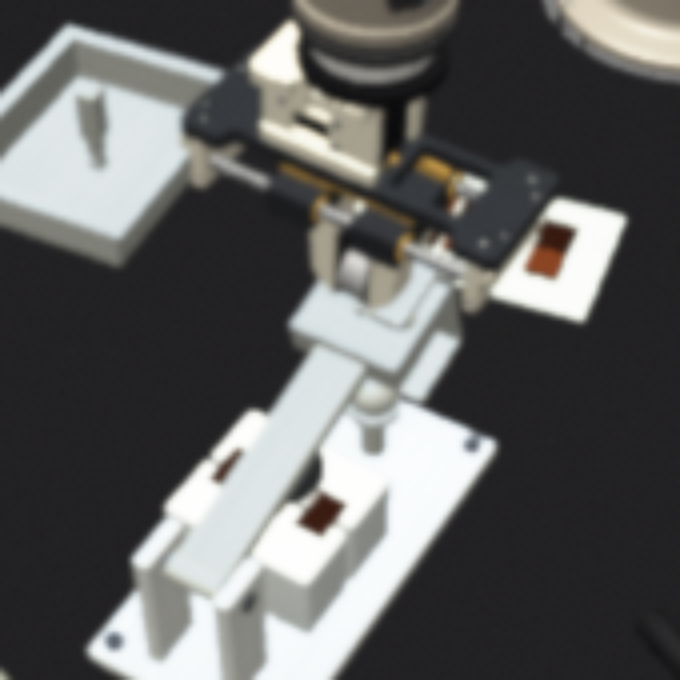

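The coupler has left the ball (ball visible at (375,395)). Next is raising it to about 75 mm.

Emit:
apply_moves([
  {"offset":[-4,1,-7],"rotation":[-0.01,0,0]},
  {"offset":[-5,1,-7],"rotation":[-0.01,0,0]},
  {"offset":[-5,1,-7],"rotation":[0,0,0]},
  {"offset":[-4,1,-6],"rotation":[0,0,0]},
  {"offset":[-2,0,-3],"rotation":[0,0,0]},
])

```text
time: 15.9
tool_pos: [0.5939, 0.0224, 0.2538]
tool_rot: [-3.112, -0.04, 3.113]
contact_force: [-0.2, -8.8, -6.1]
opening: 0.0176
```

Emit:
apply_moves([
  {"offset":[0,0,0],"rotation":[0,0,0]},
  {"offset":[0,0,0],"rotation":[0,0,0]},
])

```text
time: 16.07
tool_pos: [0.5931, 0.0201, 0.2518]
tool_rot: [-3.108, -0.046, 3.112]
contact_force: [-0.5, -6.9, -3.4]
opening: 0.0178
```

Emit:
apply_moves([
  {"offset":[-3,1,-7],"rotation":[-0.01,0,0]},
  {"offset":[-4,1,-7],"rotation":[-0.01,0,0]},
  {"offset":[-4,1,-7],"rotation":[0,0,0]},
  {"offset":[-3,1,-4],"rotation":[0,0,0]},
  {"offset":[-1,1,-2],"rotation":[0,0,0]},
  {"offset":[0,1,-2],"rotation":[0,0,0]},
  {"offset":[0,1,-2],"rotation":[0,0,0]},
])

```text
time: 16.65
tool_pos: [0.6075, 0.0192, 0.2705]
tool_rot: [-3.116, -0.068, 3.107]
contact_force: [3.2, -6.9, -9.2]
opening: 0.018
```

```bash
python3 -c "
from h import *
for i in range(4):
    p=read_camera('scene');s=observe();print(s['tool_pos'],s['contact_force'],abs(s['qvel']).max())
print(tip_of('coupler',p)[:1],tip_of('press_arm',p)[:1],tip_of('mould',p)[:1],tip_of('pin_head',p)[:1])
q=read_camera('top');print([ (o,tip_of(o,q)[:1]) for o in('pin_head','pan','bowl')])
cv2.imwrite('pics/a9.png',cv2.resize(cv2.cvtColor(p['img'],4)[100:270,130:330],None,fx=3.5,fy=3.5))"
```

```text
[0.60756432 0.01925078 0.2704382 ] [ 3.539846   -7.3449739  -8.26034421] 0.00707566070690317
[0.6075149  0.01928292 0.27040147] [ 3.47182901 -7.53863    -8.60577174] 0.004845539263446475
[0.60752119 0.01925833 0.2703742 ] [ 3.64727453 -7.26124407 -8.90340133] 0.002342720888799489
[0.60748805 0.01929618 0.2703438 ] [ 3.40594421 -8.10764443 -7.84497859] 0.0019770199104774525
[{'location': [0.5846, 0.0242, 0.18], 'score': 0.65}] [{'location': [0.7497, 0.0199, 0.0881], 'score': 0.85}] [{'location': [0.6619, 0.0088, 0.0119], 'score': 0.95}] [{'location': [0.4209, -0.2894, 0.0475], 'score': 0.66}]
[('pin_head', [{'location': [0.4218, -0.2908, 0.0523], 'score': 0.44}]), ('pan', [{'location': [0.4204, -0.2928, 0.001], 'score': 0.81}]), ('bowl', [{'location': [0.4669, 0.3009, -0.0025], 'score': 0.77}])]
```

View pics/a9.png

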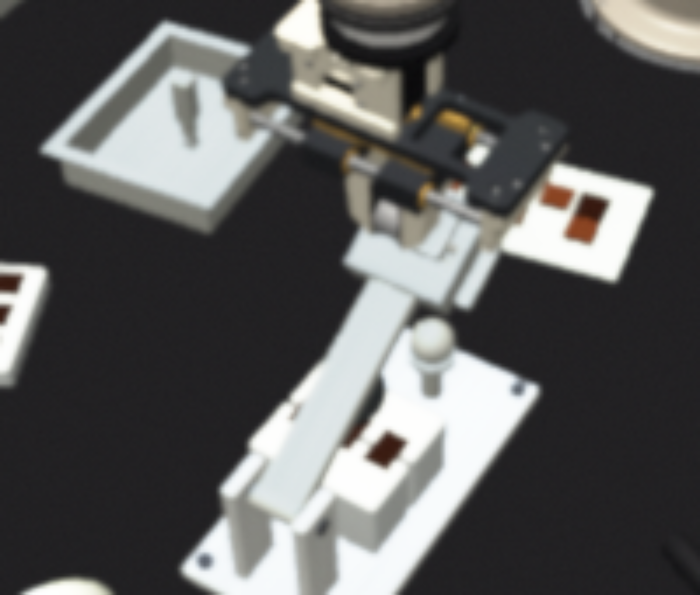

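The arm is up and steady, with the coupler at about 0.18 m, the pin in the pan and the mould unmoved. Handing in.

```bash
python3 -c "
from h import *
print(hand_in()); s=observe(); print(s['time'],s['tool_pos'],s['contact_force'],s['opening'])"
```

```text
the job is handed in; nothing more can be done
None
the job is handed in; nothing more can be done
```

The press is open. I pulled the lock pin straight up, stood it in the middle of the pan and released it. Then I slid the latch about 13 mm towards the pin side and lifted the arm off its ball by the knob. I handed it in at about 17 s of the 51 s, still gripping the knob.

**Last checks before handing in:**
- **Arm height:** the coupler read about 0.18 m, some 8 cm higher than when shut, by both the camera network and the tool's travel.
- **Steadiness:** joint speeds were below 0.01 rad/s, with a steady load of about 8 N down and 7–8 N from the latch spring. The knob was firmly held, with the jaws 18 mm apart.
- **Pin:** its head was at (0.421, -0.290, 0.05), inside the pan at (0.420, -0.293).
- **Mould and bowl:** both were within a few mm of where they started, which is as fine as the camera can tell.
- **Bar mould and spatula:** I did not measure these, but no move went near them.

No check failed. The hand-in gave no verdict, and I could not read the state afterwards. One earlier network reading for the knob was plainly wrong (it pointed at the bowl), so I ignored it.

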